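# Dust on, then start the lathe

### The arm

A 6-joint arm with a two-finger parallel gripper is mounted at the origin on the work surface. World frame = base frame: x ahead of the robot, y to its left, z up, the work surface at z = 0. Lengths are in m, angles in rad, forces in N, time in s.
With the tool pointing down it reaches from about 0.3 to 0.775 m from the base axis. Payload 14.6 kg.
Tool frame: the origin (TCP) lies at the very end of the fingers, on their centre line; the grasp point (between the pads) lies 19 mm behind it; z points along the fingers, y is the line along which they close (so a half turn about z gives the same grasp; the last joint's range is limited). The gripper opens to 94 mm and grips with 3 to 60 N. Pads are 16 mm wide; open, the fingers measure 119 mm over their backs; the gripper's body (75 mm by 177 mm) begins 78 mm behind the grasp point.
Start: joints at [-1.219, 0.3, 1.521, -0, 1.321, -0.067], TCP at [0.224, -0.502, 0.205] pointing down, gripper open.
Joint ranges: [-3.03, 3.03], [-0.79, 2.21], [0.23, 2.52], [-1.04, 4.18], [0, 3.07], [-2.55, 2.55]. Speed limits (rad/s): [2.22, 2.22, 2.57, 3.14, 3.14, 3.14].

### API

Orientations are given as [roll, pitch, yaw] about the fixed x, y, z axes, in that order (R = Rz(yaw) Ry(pitch) Rx(roll)).
In Python, from station import ctrl gives the robot as it stands.
- The arm moves only by the shell command python3 -m pendant 'ROWS' [OPENING] [FORCE]. ROWS is JSON, a list of rows, each a list of 2 entries, a list of its own where there are three numbers: the shift along the world's x, y, z in cm, then the turn about the world's z in rad. A call has 1 to 20 rows; each row shifts and turns the commanded pose from where the row before left it; what a row does not reach is not made up. A row lasts 1/12 s, in which the tool goes at most 41.7 mm and 7.16 degrees, less where a joint would pass 70% of its speed; a pose out of reach is approached as far as the arm can. A call is refused whole if a number of a shift passes 4.17 or a number of a turn 0.125, either way. A call with a gripper value outside its range is refused whole. OPENING is the opening, from 0 (shut) to 1 (fully open), set as the call begins (- or left out, the last holds). The fingers move at their own pace and stop on an object; FORCE is the grip in N (left out, the last holds). Time passes only in rows, so rows that do not move let the fingers close. It gives the time, the measured TCP pose, the force, the opening and the grip force at its end, in the units of the state.
- ctrl.get_obs(): the state, without advancing time (a new reading comes with each control period).
- ctrl.camera(name): name is "side" or "top"; returns a dict with "color" (480x640x3 uint8, red, green, blue), "intrinsics" (3x3 intrinsics, pixels), "camera_from_world" (4x4, takes a point from world to camera coordinates). Camera axes: x right, y down, z forward; pixel columns grow to the right and rows downward; lengths in m; the calibration is good to about 2 mm. A picture is of the moment at which its call begins. There is no depth.
- ctrl.hand_in(): hands the job in; it is judged then, once.
The state is a dict: "time_s": time; "qpos": joint angles; "joint_vel": joint speeds; "tau": joint torques, N m; "ee_pos": TCP position; "eef_rot": TCP orientation; "force": force on the tool from outside, world axes, zero at the start; "moment": the same for the moment, N m; "grip_width": finger opening in m; "grip_force": force on a finger pad.
Only numpy, scipy, OpenCV 4.12 (cv2) and the standard library are available. Lean on these libraries where they do the work, as an engineer would, in place of code of your own. Each camera call takes 0.05 s, during which the arm holds its last target. There are 200 camera calls.

### The job

Get the lathe running with its dust extraction, by touch alone, picking nothing up, and in this order: push the tab of the bench dust gate all the way along so that the port is fully open, press the raised end of the large rocker on the switch box until it has tipped right over, then press the small round start button on the lathe pendant fully down and let it come back up. Do not press the mushroom stop button, the long bar key or the small lamp rocker, leave the pendant lying where it is, and leave the glue bottle, wooden bowl, steel chuck and wooden handle alone.

Things in the scene. Friction and masses are not known exactly. Their poses are not given: they have to be found in the camera images.
- port: Fixed cast aluminium dust port on the bench, 210 mm long (its x) by 110 wide (its y), rails' top at 26 mm. Origin: centre of the underside. The steel gate blade slides on it towards the port's own +x, which opens the dark round hole at the port's -x half.
- blade (a joint): How far the gate blade has been pushed, m: 0 covers the hole fully, 0.090 is fully open (end stop). Starts between 0 and 0.015. Slides towards the port's +x with about 2 N of friction and stays where it is left.
- tab_top (a point): Middle of the top edge of the blade's upright steel tab: a plate 10 mm thick along the port's x, 60 mm wide along its y, standing 42 mm above the blade; its top is 63 mm above the bench and the blade's upper face 21 mm above the bench. The blade reaches 44 mm either side of the tab along x. Moves with the blade.
- switchbox: Fixed grey extractor switch box, 130 by 130 mm, 45 mm high, with two rockers on top. Origin: centre of the underside. The large rocker is on its -y side (hinge at y = -25 mm); the small lamp rocker (16 mm wide, 32 mm long, centre at y = +42 mm, same lie) must not be pressed.
- rocker (a joint): Large rocker, rad: 0 = off (start), 0.40 = on (end stop). V-shaped: two faces, each 32 mm along the box's x and 34 mm wide, hinge along the box's y. At 0 the -x face is level and the +x face rises outward at 0.40 rad; at 0.40 the +x face is level, at the hinge's height. Friction 0.035 N m (1.5 to 3 N at the face); stays where it is left.
- rocker_raised (a point): Point to press on the large rocker: on the surface of its raised (+x) face, 21 mm out from the hinge line, mid-width. 8 mm above the hinge line when off; goes down to the hinge line's height when on.
- rocker_hinge (a point): Middle of the large rocker's V, on the surface and on the hinge line, 58 mm above the bench.
- lamp_rocker (a joint): Small lamp rocker, rad: 0 at the start, to be left there (0.40 if tipped).
- pendant: Loose black lathe pendant lying on the bench on rubber feet, 175 mm (its x) by 85 mm (its y), case top at 35 mm, about 0.9 kg. Origin: centre of the underside. Along its middle line, from -x to +x: mushroom stop button (x = -50 mm), small round start button (x = +12 mm), long bar key (x = +62 mm). All three are plain aluminium.
- start (a joint): Start button travel, m: 0 up, 0.006 fully down. Springy: begins to move at about 1.4 N, fully down at 4.5 N, comes back up by itself.
- start_top (a point): Centre of the top face of the small round start button, 28 mm in diameter; 49 mm above the bench when up; pressed straight down.
- stop (a joint): Mushroom stop button travel, m (0 up, 0.006 down): head 42 mm in diameter, top 61 mm above the bench. Not to be pressed.
- jog (a joint): Long bar key travel, m (0 up, 0.006 down): 16 mm (pendant's x) by 48 mm (its y), top 49 mm above the bench. Not to be pressed.
- glue: White glue bottle standing loose, 52 mm in diameter, 125 mm high; origin at the centre of its underside. Leave alone.
- bowl: Small turned wooden bowl, 84 mm across the rim, 50 mm high, loose; origin at the centre of its underside. Leave alone.
- chuck: Loose steel lathe chuck, 68 mm in diameter, 42 mm high; origin at the centre of its underside. Leave alone.
- handle: Turned dark wooden tool handle standing on end, 44 mm in diameter, 90 mm high, loose; origin at the centre of its underside. Leave alone.
There are look-alikes about, which are no part of the job. Leave any pink or purple look-alike of the port alone.

How it is judged:
By the outcome, as a careful person would: the job done as asked, in the order asked, and still so for the second after the job is handed in, with the robot touching nothing.
It also fails if it takes over 58 s, if anything falls off the work surface, if the arm or the gripper's body presses on something with over 40 N, if the wrist force passes 120 N, or if a joint passes its speed limit or range.

## Working session

There is one attempt and no reset: what is moved stays moved. The work goes in short steps, Python scripts to look and compute and a shell command to move; the robot and the scene stay as the last step left them, time stands still between calls to the robot, and variables do not carry over. Pictures are saved under pics/ and viewed, at most 10 in all, crops included, and the job is handed in when it is done.

```bash
mkdir -p pics
python3 - <<'E'
from station import ctrl
import cv2,numpy as np
for n in("top","side"):
    c=ctrl.camera(n); cv2.imwrite(f"pics/{n}0.png",c["color"][:,:,::-1])
    M=c["camera_from_world"];print(n,np.round(-M[:3,:3].T@M[:3,3],3),c["intrinsics"][0])
E
cat > h.py <<'E'
from station import ctrl
import numpy as np,cv2
def ray(c,u,v):
    M=c["camera_from_world"];R=M[:3,:3]
    return -R.T@M[:3,3], R.T@np.linalg.solve(c["intrinsics"],[u,v,1.])
def onz(c,u,v,z):
    o,d=ray(c,u,v); return o+d*(z-o[2])/d[2]
def proj(c,p):
    q=c["camera_from_world"]@np.append(p,1); q=c["intrinsics"]@q[:3]; return q[:2]/q[2]
E
```

```text
top [ 0.332 -0.101  1.543] [608.53923847   0.         316.40397254]
side [ 0.375 -1.011  1.019] [502.81695266   0.         327.5577138 ]
```

View pics/top0.png

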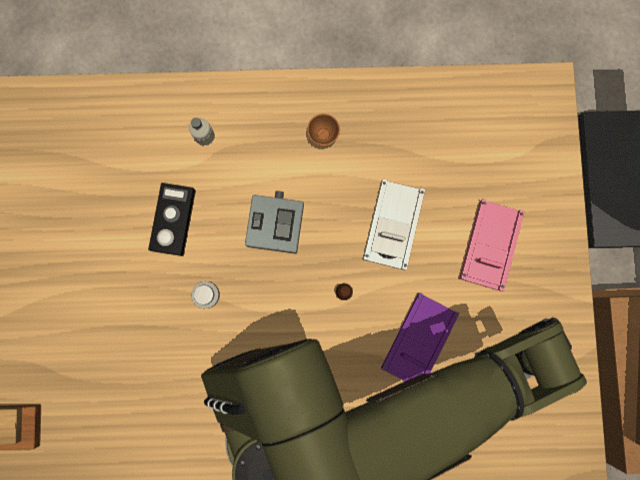

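View pics/side0.png

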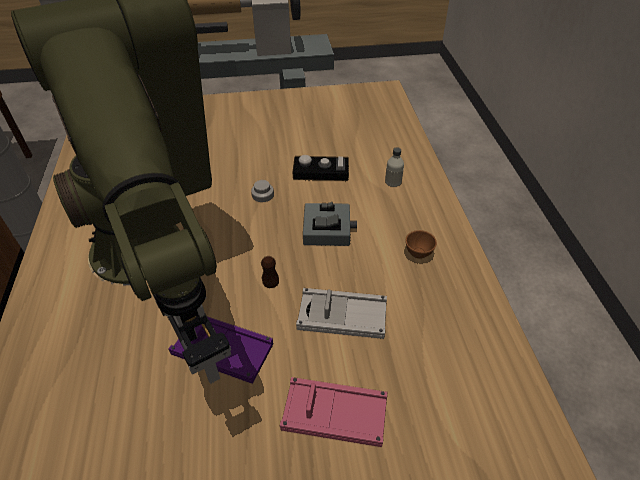

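The top view shows world +x up and +y left. The port is at about (394,225) with its tab at (391,237) and the hole below. The switch box is at (275,223) with its large rocker at (284,225), and the pendant is at (172,219) with the start button at (171,214). I'll enlarge to see details.

Run:
```python
from h import *
a=cv2.imread("pics/top0.png")[170:280,140:435]
b=cv2.imread("pics/side0.png")[140:350,280:400]
a=cv2.resize(a,None,fx=2.7,fy=2.7,interpolation=cv2.INTER_CUBIC)
cv2.imwrite("pics/c0.png",a)
cv2.imwrite("pics/c1.png",cv2.resize(b[0:120],None,fx=5,fy=5,interpolation=cv2.INTER_CUBIC))
c=ctrl.camera("top");d=ctrl.camera("side")
g=cv2.cvtColor(c["color"],cv2.COLOR_RGB2HSV)
def big(m,name,box,z):
    k=np.zeros_like(m);x0,y0,x1,y1=box;k[y0:y1,x0:x1]=m[y0:y1,x0:x1]
    cs,_=cv2.findContours(k,0,2)
    q=np.vstack([i for i in cs if cv2.contourArea(i)>3]);r=cv2.minAreaRect(q)
    P=np.array([onz(c,u,v,z)for u,v in cv2.boxPoints(r)])
    o=P.mean(0);e=[P[1]-P[0],P[2]-P[1]]
    print(name,"ctr",o.round(4),[(round(np.linalg.norm(v),3),round(np.degrees(np.arctan2(v[1],v[0])),1))for v in e])
I=c["color"].astype(int)
sat=g[:,:,1]; V=g[:,:,2]
big(((sat<45)&(V>120)).astype(np.uint8),"port",(350,165,440,285),.026)
big(((I.max(2)<60)).astype(np.uint8),"pend",(135,170,210,270),.035)
big(((sat<75)&(V>60)&(I[:,:,2]>=I[:,:,0])).astype(np.uint8),"box",(236,194,312,262),.045)
for n,u,v,z in(("start",171,214,.049),("stop",165,238,.061),("jog",175,193,.049),("tab",391,237,.063)):print(n,onz(c,u,v,z).round(3))
```

```text
port ctr [ 0.5239 -0.3063  0.026 ] [(np.float64(0.211), np.float64(-15.7)), (np.float64(0.112), np.float64(-105.5))]
pend ctr [0.5497 0.2499 0.035 ] [(np.float64(0.173), np.float64(-10.2)), (np.float64(0.088), np.float64(-102.3))]Traceback (most recent call last):
  File "<stdin>", line 20, in <module>
  File "<stdin>", line 12, in big
    return _nx.concatenate(arrs, 0, dtype=dtype, casting=casting)
           ~~~~~~~~~~~~~~~^^^^^^^^^^^^^^^^^^^^^^^^^^^^^^^^^^^^^^^
ValueError: need at least one array to concatenate
```

View pics/c0.png

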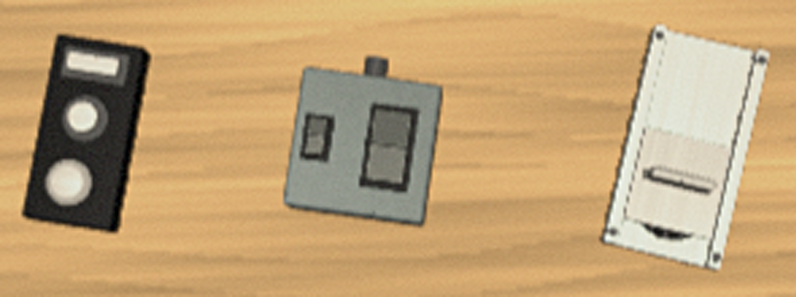

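View pics/c1.png

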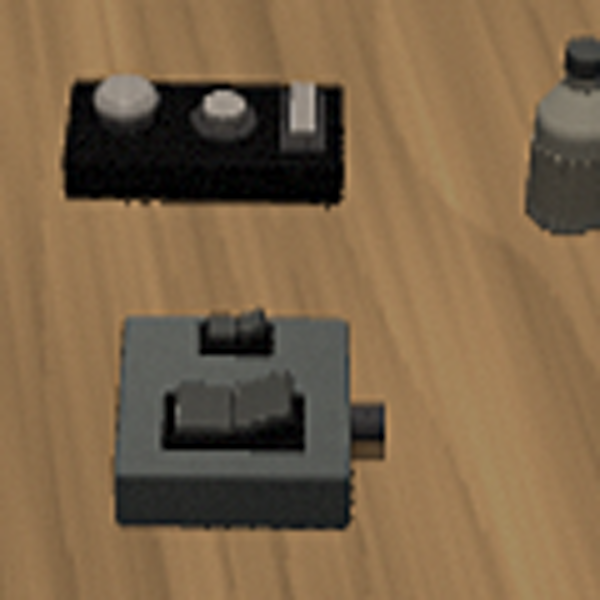

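The crops confirm three things: the tab's centre is at full-image pixel (392,237), the rocker hinge is at (284,224) with the raised end on the +x side, and the start button is the middle one at (171,213). The hole is at the port's -x end.

Run:
```python
from h import *
c=ctrl.camera("top");d=ctrl.camera("side")
I=c["color"].astype(int)
f=lambda x,y:(140+(x+.5)/2.7-.5,170+(y+.5)/2.7-.5)
fs=lambda x,y:(280+(x+.5)/5-.5,140+(y+.5)/5-.5)
P=[onz(c,*f(*p),.045) for p in((304,68),(441,86),(423,224),(285,205))]
C=np.mean(P,0);e=P[0]-P[3]+P[1]-P[2];yb=np.arctan2(e[1],e[0])
print("box",C.round(4),[np.linalg.norm(P[i]-P[i-1]).round(3) for i in range(4)],np.degrees(yb))
R=lambda a:np.array([[np.cos(a),-np.sin(a),0],[np.sin(a),np.cos(a),0],[0,0,1]])
print("hinge",(C+R(yb)@[0,-.025,.013]).round(4),"direct",onz(c,*f(389,146),.058).round(4))
print("raised",(C+R(yb)@[.020,-.025,.021]).round(4))
yp=np.radians(-15.5);p=np.array([.5239,-.3063,0])
for k in((647,174),(715,187),(681,177)):
    print("tab in port",(R(-yp)@(onz(c,*f(*k),.063)-p)).round(4))
ye=np.radians(-11);q=np.array([.5497,.2499,0])
print("start from case",(q+R(ye)@[.012,0,.049]).round(4))
for n,z,r,k,ks in(("start",.049,9,(82,116),(223,103)),("stop",.061,12,(67,181),(126,92)),("jog",.049,0,(92,64),(303,108))):
    print(n,onz(c,*f(*k),z).round(4),"side",onz(d,*fs(*ks),z).round(4))
s=ctrl.get_obs();print(s["time_s"],s["ee_pos"],s["eef_rot"],s["grip_width"])
# handle, chuck approx
for n,k in(("handle",(343,291)),("chuck",(205,294))):print(n,onz(c,*k,.06).round(3))
```

```text
box [ 0.5299 -0.0065  0.045 ] [np.float64(0.128), np.float64(0.128), np.float64(0.129), np.float64(0.127)] -8.65333313054037
hinge [ 0.5261 -0.0312  0.058 ] direct [ 0.527  -0.0308  0.058 ]
raised [ 0.5459 -0.0342  0.066 ]
tab in port [-0.0395  0.0327  0.063 ]
tab in port [-0.0362 -0.0298  0.063 ]
tab in port [-0.0348  0.0021  0.063 ]
start from case [0.5615 0.2476 0.049 ]
start [0.5634 0.2509 0.049 ] side [0.5585 0.252  0.049 ]
stop [0.5024 0.2614 0.061 ] side [0.498  0.2563 0.061 ]
jog [0.6116 0.2418 0.049 ] side [0.6074 0.2395 0.049 ]
0.3 [ 0.22361613 -0.50239657  0.20525531] [-3.14122747e+00  1.83439402e-05  4.18799321e-01] 0.0943627926348042
handle [ 0.359 -0.171  0.06 ]
chuck [0.36  0.163 0.06 ]
```

```bash
python3 -m pendant '[[[2.23,2.17,0],-0.069],[[2.23,2.17,0],-0.069],[[2.23,2.17,0],-0.069],[[2.23,2.17,0],-0.069],[[2.23,2.17,0],-0.069],[[2.23,2.17,0],-0.069],[[2.23,2.17,0],-0.069],[[2.23,2.17,0],-0.069],[[2.23,2.17,0],-0.069],[[2.23,2.17,0],-0.069],[[0,0,-2.5],0],[[0,0,-2.5],0],[[0,0,-2.5],0],[[0,0,-2.5],0],[[0,0,-2],0],[[0,0,0],0],[[0,0,0],0]]' 0 10
```

```text
time_s: 1.72
ee_pos: [0.4465, -0.2853, 0.0853]
eef_rot: [-3.141, 0.001, -0.271]
force: [-0.8, 0.3, 0.8]
grip_width: 0.0008
grip_force: 0.0
```

```bash
python3 -m pendant '[[[0,0,-1.5],0],[[0,0,-1.5],0],[[0,0,-1.5],0],[[0,0,0],0],[[0,0,0],0]]'
python3 - <<'E'
from h import *
d=ctrl.camera("side")["color"][:,:,::-1]
cv2.imwrite("pics/s1.png",cv2.resize(d[230:380,240:440],None,fx=4,fy=4,interpolation=cv2.INTER_CUBIC))
E
```

```text
time_s: 2.13
ee_pos: [0.4471, -0.2858, 0.0417]
eef_rot: [3.141, -0.001, -0.271]
force: [-0.5, 0.3, 0.5]
grip_width: 0.0003
grip_force: 0.0
```

View pics/s1.png

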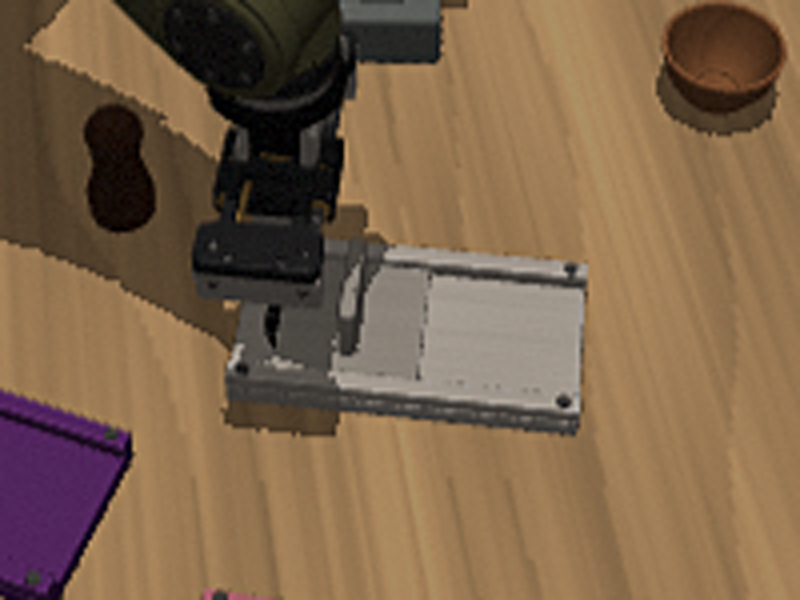

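The closed fingers are between the hole and the tab, with the tab just to their right at crop (355,300). I'll push along the port's +x.

```bash
python3 -m pendant '[[[0.96,-0.27,0],0],[[0.96,-0.27,0],0],[[0.96,-0.27,0],0],[[0.96,-0.27,0],0],[[0.96,-0.27,0],0],[[0.96,-0.27,0],0],[[0.96,-0.27,0],0],[[0.96,-0.27,0],0],[[0.96,-0.27,0],0],[[0.96,-0.27,0],0],[[0,0,0],0]]'; python3 -m pendant '[[[0.48,-0.13,0],0],[[0,0,0],0]]';python3 -m pendant '[[[0.48,-0.13,0],0],[[0,0,0],0]]'
```

```text
time_s: 3.1
ee_pos: [0.5443, -0.313, 0.0423]
eef_rot: [3.141, -0.003, -0.271]
force: [-0.8, 0.6, -0.5]
grip_width: 0.0004
grip_force: 0.0
time_s: 3.27
ee_pos: [0.5454, -0.3134, 0.0418]
eef_rot: [-3.141, 0.006, -0.271]
force: [-22.2, 7.8, 17.4]
grip_width: 0.0002
grip_force: 11.7
time_s: 3.43
ee_pos: [0.5458, -0.3134, 0.0418]
eef_rot: [-3.14, 0.018, -0.271]
force: [-59.0, 20.3, 42.2]
grip_width: 0.0004
grip_force: 31.8
```

Firm stop reached. I'll back off, lift and look.

```bash
python3 -m pendant '[[[-0.96,0.27,0],0],[[-0.96,0.27,0],0],[[-0.96,0.27,0],0],[[0,0,2.5],0],[[0,0,2.5],0],[[0,0,2.5],0],[[0,0,2.5],0],[[0,0,0],0]]'
python3 - <<'E'
from h import *
d=ctrl.camera("side")["color"][:,:,::-1]
cv2.imwrite("pics/s2.png",cv2.resize(d[230:380,240:440],None,fx=4,fy=4,interpolation=cv2.INTER_CUBIC))
E
```

```text
time_s: 4.1
ee_pos: [0.5249, -0.3081, 0.1468]
eef_rot: [3.139, -0.008, -0.271]
force: [0.0, 0.6, 0.9]
grip_width: 0.0009
grip_force: 0.0
```

View pics/s2.png

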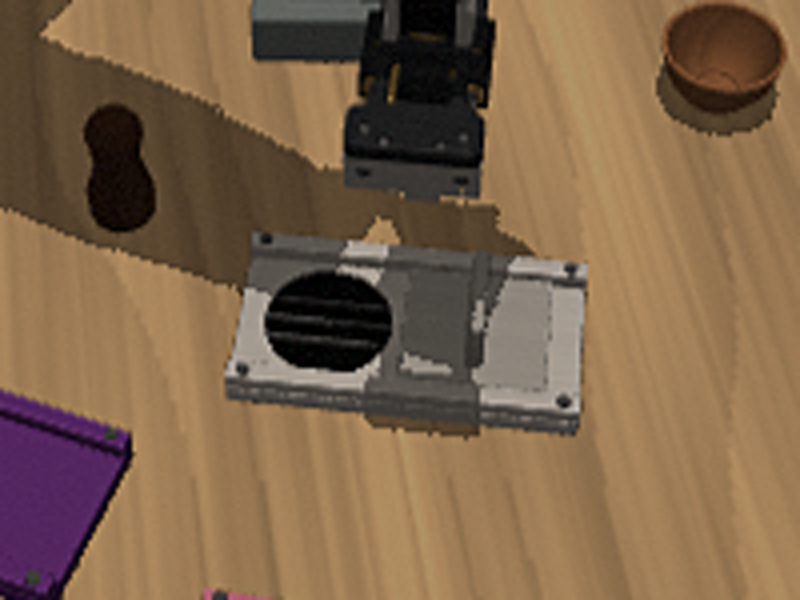

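The whole dark hole shows, at crop x 265–392, with the blade edge clear of it at about 400. The gate is open, so the rocker is next.

```bash
python3 -m pendant '[[[0.26,3.42,0],0.06],[[0.26,3.42,0],0.06],[[0.26,3.42,0],0],[[0.26,3.42,0],0],[[0.26,3.42,0],0],[[0.26,3.42,0],0],[[0.26,3.42,0],0],[[0.26,3.42,0],0],[[0,0,-2],0],[[0,0,-2],0],[[0,0,-1.2],0],[[0,0,0],0],[[0,0,0],0]]'
python3 - <<'E'
from h import *
d=ctrl.camera("side")["color"][:,:,::-1]
cv2.imwrite("pics/s3.png",cv2.resize(d[150:270,270:430],None,fx=5,fy=5,interpolation=cv2.INTER_CUBIC))
E
```

```text
time_s: 5.23
ee_pos: [0.5439, -0.0337, 0.0882]
eef_rot: [3.142, 0.001, -0.152]
force: [0.9, -0.8, -0.5]
grip_width: 0.0006
grip_force: 0.0
```

View pics/s3.png

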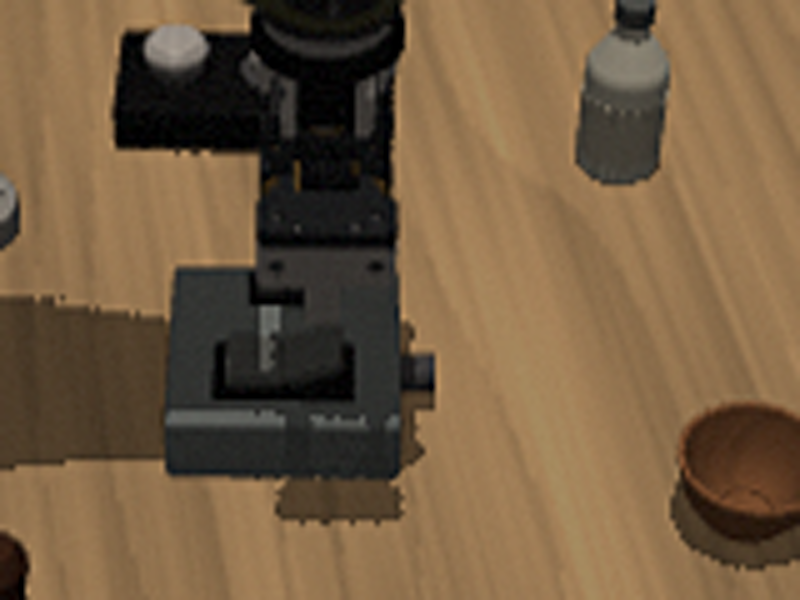

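The fingertip is over the raised right-hand face, at about crop (320,325). I'll press, checking force.

```bash
python3 -m pendant '[[[0.2,0,-0.8],0],[[0,0,-0.8],0],[[0,0,-0.6],0],[[0,0,-0.5],0],[[0,0,0],0]]'; python3 -m pendant '[[[0,0,-0.3],0],[[0,0,0],0],[[0,0,0],0]]';  python3 -m pendant '[[[0,0,-0.2],0],[[0,0,0],0],[[0,0,0],0]]'
```

```text
time_s: 5.7
ee_pos: [0.5458, -0.0334, 0.0604]
eef_rot: [3.142, 0.001, -0.151]
force: [-0.0, -0.8, 0.1]
grip_width: 0.0005
grip_force: 0.0
time_s: 5.95
ee_pos: [0.5461, -0.0333, 0.0584]
eef_rot: [-3.142, 0.0, -0.151]
force: [-0.3, 1.0, -0.5]
grip_width: 0.0004
grip_force: 0.0
time_s: 6.2
ee_pos: [0.5464, -0.0333, 0.058]
eef_rot: [3.142, -0.001, -0.151]
force: [-9.7, 0.5, 20.7]
grip_width: 0.0007
grip_force: 10.4
```

A firm stop at z = 58 mm with 20 N means it has tipped over. I'll lift, move above the start button and look.

```bash
python3 -m pendant '[[[0,0,2],0],[[0,0,2.5],0],[[0,0,2.5],0],[[0.18,3.54,0],-0.04],[[0.18,3.54,0],0],[[0.18,3.54,0],0],[[0.18,3.54,0],0],[[0.18,3.54,0],0],[[0.18,3.54,0],0],[[0.18,3.54,0],0],[[0.18,3.54,0],0],[[0,0,-2],0],[[0,0,-2],0],[[0,0,-1.6],0],[[0,0,0],0],[[0,0,0],0]]'
python3 - <<'E'
from h import *
d=ctrl.camera("side")["color"][:,:,::-1]
cv2.imwrite("pics/s4.png",cv2.resize(d[130:250,270:430],None,fx=5,fy=5,interpolation=cv2.INTER_CUBIC))
E
```

```text
time_s: 7.53
ee_pos: [0.5604, 0.2497, 0.0701]
eef_rot: [3.141, 0.001, -0.191]
force: [0.3, -1.0, 0.4]
grip_width: 0.0006
grip_force: 0.0
```

View pics/s4.png

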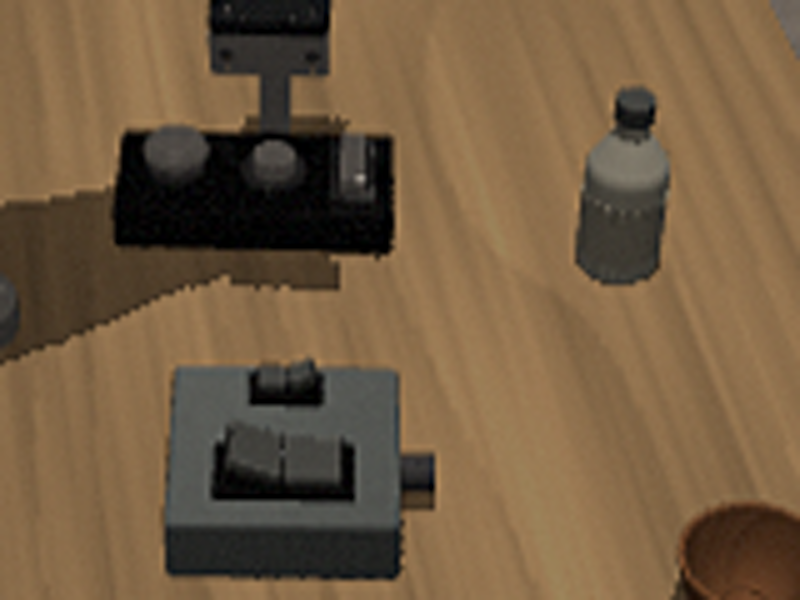

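The large rocker has tipped (its left end is now raised), the lamp rocker is unchanged, and the fingertip is over the start button at crop column 275. I'll press down.

```bash
python3 -m pendant '[[[0,0,-0.9],0],[[0,0,-0.9],0],[[0,0,-0.3],0],[[0,0,-0.2],0],[[0,0,0],0],[[0,0,0],0]]'; python3 -m pendant '[[[0,0,-0.3],0],[[0,0,-0.15],0],[[0,0,0],0],[[0,0,0],0]]'
```

```text
time_s: 8.08
ee_pos: [0.5607, 0.2498, 0.0476]
eef_rot: [3.142, 0.0, -0.191]
force: [-2.3, -2.1, 2.3]
grip_width: 0.0002
grip_force: 1.0
time_s: 8.42
ee_pos: [0.561, 0.2499, 0.0433]
eef_rot: [-3.141, -0.001, -0.191]
force: [-0.4, -1.0, 4.4]
grip_width: 0.0004
grip_force: 2.2
```

```bash
python3 -m pendant '[[[0,0,-0.12],0],[[0,0,-0.06],0],[[0,0,0],0],[[0,0,0],0]]'
```

```text
time_s: 8.75
ee_pos: [0.5611, 0.25, 0.0429]
eef_rot: [-3.141, -0.001, -0.191]
force: [-6.9, -4.0, 19.2]
grip_width: 0.0003
grip_force: 9.7
```

Fully down against its stop (19 N at 43 mm). Now I'll release and check.

```bash
python3 -m pendant '[[[0,0,0.5],0],[[0,0,1],0],[[0,0,2.5],0],[[0,0,3],0],[[0,0,3],0],[[0,0,3],0],[[0,0,0],0],[[0,0,0],0],[[0,0,0],0],[[0,0,0],0]]'
python3 - <<'E'
from h import *
d=ctrl.camera("side")["color"][:,:,::-1]
cv2.imwrite("pics/s5.png",cv2.resize(d[130:370,260:440],None,fx=2.5,fy=2.5,interpolation=cv2.INTER_CUBIC))
E
```

```text
time_s: 9.58
ee_pos: [0.5601, 0.2496, 0.1697]
eef_rot: [3.14, 0.002, -0.191]
force: [0.4, -0.2, 0.1]
grip_width: 0.0006
grip_force: 0.0
```

View pics/s5.png

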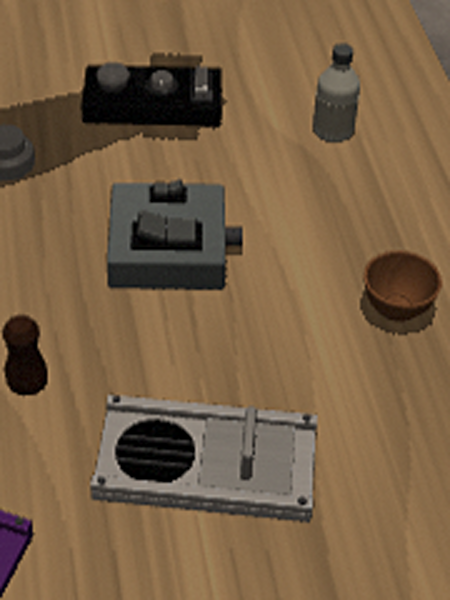

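The port is fully open (hole centred at crop (155,450)), the rocker is tipped (165,230), the start button is back up (162,82), and nothing else has moved.

```bash
python3 -c "
from station import ctrl
print(ctrl.hand_in())"
```

```text
the job is handed in; nothing more can be done
None
```

The job is handed in: the dust gate is fully open, then the large rocker tipped right over, then the start button pressed fully down and released, with nothing else moved in the last picture (9.6 s on the robot's clock, wrist force about 75 N at most in the readings).

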